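Undo the last swing bolt of a pressure canner and lift off its lid

ROBOT

A 6-joint arm with a two-finger parallel gripper is mounted at the origin on a cart in front of the work surface, level with it; the furniture and walls round the work are solid. World frame = base frame: x ahead of the robot, y to its left, z up, the work surface at z = 0. Lengths are in m, angles in rad, forces in N, time in s.
With the tool pointing down it reaches from about 0.35 to 0.775 m from the base axis. Payload 5.5 kg.
Tool frame: the origin (TCP) lies midway between the tips of the shut fingers; the grasp point (between the pads) lies 19 mm behind it (pinch_z is the distance from the TCP to the grasp point, in m); z points along the fingers, x is the direction in which the jaws open and shut, and the axes are right-handed (so a half turn about z gives the same grasp; the last joint's range is limited). The gripper opens to 85 mm and grips with 20 to 120 N. Pads are 22 mm wide; open, the fingers measure 114 mm over their backs; the gripper's body (76 mm by 85 mm) begins 54 mm behind the grasp point. The pads swing forward as they close: fully open they stand 13 mm farther back than shut.
Start: joints at [1.19, 0.313, 0.046, 1.304, 0, 1.431], TCP at [0.137, 0.558, 0.207] pointing down, gripper open.
Joint ranges: [-2.76, 2.76], [-0.86, 1.69], [-1.03, 1.26], [-2.2, 2.34], [-1.47, 1.5], [-3.14, 3.14]. Speed limits (rad/s): [2.57, 2.57, 3.14, 3.14, 3.14, 3.14].

INTERFACE

Orientations are given as a unit quaternion [w, x, y, z].
In Python, from workcell import get_state, read_camera, camera_info, hand_in, trace, pinch_z gives the robot as it stands. The module is installed in compiled form; this text tells all that it offers.
- The arm moves only by the tool arm_command, never from a script. Its argument "steps" is text: rows parted by semicolons, each of 4 numbers parted by spaces: the shift along the world's x, y, z in mm, then the turn about the world's z in rad. In form: tx ty tz spin; .... A call has 1 to 20 rows; each row is the pose to reach, as a shift and turn from the pose measured when the call began; what a row does not reach only later rows make up. A row lasts 1/8 s, in which the tool goes at most 62.5 mm and 10.7 degrees, less where a joint would pass 70% of its speed; a pose out of reach is approached as far as the arm can. A call with a gripper value outside its range is refused whole. "fingers" is the gripper command: -1 is shut, 1 is fully open, values between are in proportion, set as the call begins (left out, the last holds). The fingers move at their own pace and stop on an object; "newtons" is the grip in N (left out, the last holds). Time passes only in rows, so rows that repeat a pose let the fingers close. It gives the time, the measured TCP pose, the force and the opening at its end, in the units of the state.
- get_state(): the state, without advancing time (a new reading comes with each control period).
- read_camera(name): name is "scene" or "top"; returns the picture (400x640x3 uint8, red, green, blue); there is no depth.
- camera_info(name): a dict with "mtx" (3x3 intrinsics, pixels), "k1" (the pictures are not rectified: a ray, as slopes to the right and down, at radius r is drawn at 1 + k1 r^2 times it, then the intrinsics apply), "R" (3x3) and "t" (3): a world point X has camera coordinates R X + t. Camera axes: x right, y down, z forward; pixel columns grow to the right and rows downward; lengths in m; the calibration is good to about 2 mm. A picture is of the moment at which its call begins. camera_info takes no time and is no camera call.
- hand_in(): hands the job in, once; it reports no verdict.
Trained networks look in the newest picture that a camera, given by its name, has taken for a name from the list of things; names that differ only in an ending like _2 or _b are one class to them, and where a whole thing is asked for, a point or a joint stands for the part that bears it (a point fixed in the world has none). Each returns a list of dicts, best first, with "score" (0 to 1); they miss things now and then, are a little off and sometimes report something else, mostly with a low value. They report only what shows in the picture. A call takes as long as a camera call.
- trace(camera, name): "mask" (400x640 bool, what is visible of it) and "box" ([left, top, width, height] in pixels, round what is visible of it).
The state is a dict: "clock": time; "joint_pos": joint angles; "qvel": joint speeds; "tau": joint torques, N m; "tcp_pos": TCP position; "orientation": TCP orientation; "wrist_force": force on the tool from outside, world axes, zero at the start; "ft_torque": the same for the moment, N m; "finger_gap": finger opening in m.
Only numpy, scipy, OpenCV 4.12 (cv2) and the standard library are available. Lean on these libraries where they do the work, as an engineer would, in place of code of your own. Each camera call takes 0.05 s, during which the arm holds its last target.

TASK

Open the pressure canner: its last swing bolt is still fastened, so unscrew the wing nut just far enough for its collar to clear the lip of the slotted lug, without forcing it against the end of its thread, and swing the bolt right out and down without wrenching it against the lug. Then lift the lid off by its handle and lay it flat and gently, right way up, near the middle of the chopping board, leaving the jars, tin and mug beside it where they stand.

Things in the scene. Friction and masses are not known exactly. Their poses are not given: they have to be found in the camera images.
- canner: Aluminium pressure canner pot, fixed. Origin: centre of underside, z up. 192 mm across, rim 140 mm up. Swing bolts at its -y, +x, +y and -x sides, pivots 116 mm out. Only the -y one is fastened; the others hang outward, reaching 170 mm from the axis. Black carrying handles at 45 and 225 deg reach 137 mm out. (A wall cabinet overhangs the worktop from x = 0.56, 0.46 m up.)
- lid: Loose lid, 0.5 to 0.8 kg, 202 mm across. Origin: underside centre of its flange, which rests on the rim; x along the handle bar. A plug 174 mm wide, 8 mm deep below the origin sits in the pot's mouth (177 mm): lift it straight; laid flat, its origin is 8 mm above the support. 4 lugs (-y, +x, +y, -x) reach 131 mm out. Gauge at +x and vent weight at -x, 68 mm out, rise to 45 mm above the origin.
- lid_handle (a point): Middle of the lid's black handle bar: flat-sided, 16 mm thick, 18 mm high, 98 mm long along the lid's x, 56 mm above the lid's origin, 22 mm free under it; posts 37 mm either side of the middle. Take it across the bar (fingers closing along the lid's y).
- swing_bolt (a joint): Angle of the fastened swing bolt about its pivot: 0 upright in the slot of the lid's -y lug, growing as it swings outward and down, away from the pot (level axis along the canner's x); stop at 2.5 rad. A light hinge: once past about 0.4 rad and let go it falls to its stop by itself, slowly.
- bolt_pivot (a point): Pivot of the fastened bolt, 94 mm above the worktop, 116 mm from the canner's axis on its -y side. Its z runs up along the bolt, its x outward from the pot.
- lug_seat (a point): On the lid's -y lug: centre of the seat where the nut's collar bears, 56 mm above the pivot, 10 mm above the lid's origin. The slot (12 mm wide) is open outward; a lip 1.5 mm high crosses the lug's outer end, 13 to 15 mm outward of this point.
- nut_wings (a point): Middle of the brass wing nut's wings. z up along the bolt, x along the wings: 46 mm across, 7 mm thick, 10 mm below to 10 mm above this point (ends slightly higher). Right-hand thread: counter-clockwise seen from above loosens it, rising 8 mm a turn (1.3 mm per rad) against about 0.1 N m. Below: a hub, and a 22 mm collar, its underside 20 mm under this point. Wing direction does not tell how far it is screwed down.
- stud: Threaded shank of the fastened bolt (9 mm, in the lug's slot) with the nut. Origin at the pivot, z up along it. The nut starts tight to 1.7 mm backed off. Below about 2.7 to 3.3 mm over its seat the collar catches the lip in the bolt's first 0.3 rad; at 3.95 mm it meets the peened thread end. Too close for measured poses: feel it. Free, the bolt swings with 1 N; pulling over 10 N when caught or 0.6 N m at the end is forcing.
- board: Brown wooden chopping board, 190 by 280 by 21 mm, loose on the worktop. Origin: centre of its underside; its long side along its y.
- mug_b: White mug, 83x116x94 mm, bystander. Origin: centre of underside.
- tomato_tin: Red tin, 75 mm thick, 110 mm tall, bystander. Origin: centre of underside.
- jam_jar: Jar with a yellow cap, 66 mm thick, 100 mm tall, bystander. Origin: centre of underside.
- honey_jar: Jar with a green cap, 68 mm thick, 84 mm tall, bystander. Origin: centre of underside.

How it is judged:
On the way, in this order (a step that is already met when the one before it is completed fails the run):
1. the bolt is swung out of its slot and down while the lid is still seated on the pot (value of joint swing_bolt above 1.5 rad and horizontal distance between lid and canner below 0.006 m and z of lid in the frame of canner below 0.145 m), for 0.2 s.
2. the lid is lifted clear of the pot (z of lid in the frame of canner above 0.16 m), for 0.1 s.
At the end, for the whole second after the job is handed in: The fastened bolt hangs swung out (more than 1.5 rad), and the lid lies at rest, flat (within 0.05 rad) and right way up on the chopping board, its centre within 50 mm of the board's (value of joint swing_bolt above 1.5 rad and horizontal distance between lid and board below 0.05 m and z of lid in the frame of board between 0.024 and 0.034 m and angle between lid's own z axis and vertical below 0.05 rad and linear speed of lid below 0.02 m/s); the robot touches nothing.
It fails at once if bolt or nut wrenched against the lid's lug with more than 55 N (contact force between stud and lid above 55 N).
It fails at once if nut forced against the end of its thread (z of nut_wings in the frame of stud above 0.08015 m).
It fails at once if lid dropped or pressed hard on the board (more than 80 N) (contact force between lid and board above 80 N).
It fails at once if a jar, the tin or the mug moved by more than 25 mm (distance of any of mug_b, tomato_tin, jam_jar, honey_jar from where it was at the start of the episode above 0.025 m).
It fails at once if the chopping board pushed by more than 30 mm (distance of board from where it was at the start of the episode above 0.03 m).
It also fails if it takes over 72 s, if anything falls off the work surface, if the arm or the gripper's body presses on something with over 40 N, if the wrist force passes 120 N, or if a joint passes its speed limit or range.

## Working session

There is one attempt and no reset: what is moved stays moved. The work goes in short steps, Python scripts to look and compute and a tool call to move; the robot and the scene stay as the last step left them, time stands still between calls to the robot, and variables do not carry over. Pictures are saved under pics/ and viewed, and the job is handed in when it is done.

Besides the shell and the picture viewer there is one more tool, called after "Emit:" by a JSON object that holds its "op" and its "data". arm_command: Moves the arm, as the interface text tells. Its arguments: {"type":"object","properties":{"steps":{"type":"string"},"fingers":{"type":"number"},"newtons":{"type":"number"}},"required":["steps"]}

```bash
mkdir -p pics
python3 - <<'E'
from workcell import *
import cv2,json
print(get_state()); print(pinch_z)
for n in("scene","top"):
    im=read_camera(n); cv2.imwrite(f"pics/{n}0.png",im[:,:,::-1]); c=camera_info(n); print(n,c)
E
```

```text
{'clock': 0.0, 'joint_pos': array([1.19040827e+00, 3.14000452e-01, 4.49816133e-02, 1.30359057e+00,
       1.29492717e-05, 1.43117142e+00]), 'qvel': array([-0.00195614, -0.00019124,  0.00218012,  0.00073869,  0.00123522,
        0.00042867]), 'tau': array([ 9.27108067e-05, -4.80627000e+01,  2.98533708e+01,  1.90945499e-02,
       -1.42714712e-04, -6.25769857e-06]), 'tcp_pos': array([0.13691884, 0.55789622, 0.20640995]), 'orientation': array([ 4.49076499e-04,  7.86906229e-01,  6.17071928e-01, -7.87521866e-04]), 'wrist_force': array([-0.131092  ,  0.00909797,  0.74381778]), 'ft_torque': array([-0.0192728 , -0.02295443, -0.03392163]), 'finger_gap': 0.085042572275243}
0.0187
scene {'mtx': array([[448.23876941,   0.        , 322.47974662],
       [  0.        , 448.23876941, 197.71854664],
       [  0.        ,   0.        ,   1.        ]]), 'k1': -0.08241567942769801, 'R': array([[ 0.75757524, -0.65252952,  0.01688114],
       [-0.29661228, -0.36716872, -0.88159417],
       [ 0.58146445,  0.66286676, -0.4717062 ]]), 't': array([-0.40753688,  0.27661962,  1.08801134])}
top {'mtx': array([[385.88777334,   0.        , 317.40860814],
       [  0.        , 385.88777334, 197.8852574 ],
       [  0.        ,   0.        ,   1.        ]]), 'k1': -0.07688424368949609, 'R': array([[ 0.08443105, -0.9964213 ,  0.00399941],
       [-0.91522609, -0.07913684, -0.39509312],
       [ 0.3939957 ,  0.02969776, -0.91863237]]), 't': array([-0.07877853,  0.56668282,  1.22762907])}
```

View pics/scene0.png

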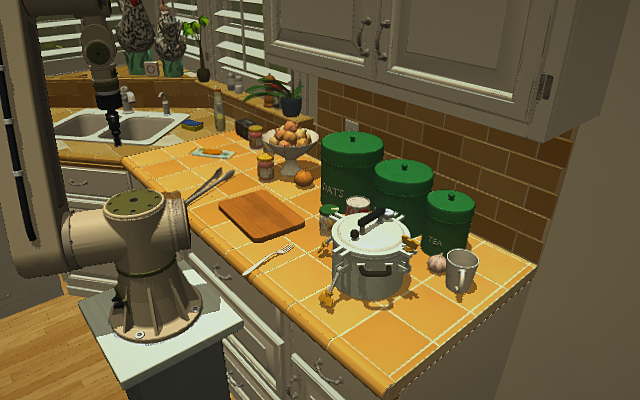

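View pics/top0.png

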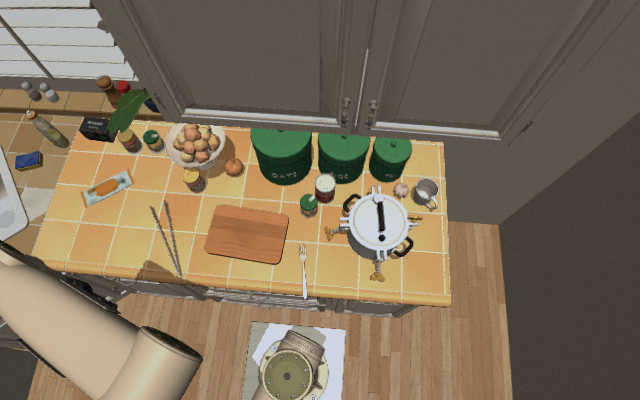

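```bash
cat > h.py <<'E'
import numpy as np,cv2
from workcell import *
CI={n:camera_info(n) for n in("scene","top")}
def ray(n,p):
    c=CI[n];k=c['k1'];K=c['mtx']
    d=np.array([(p[0]-K[0,2])/K[0,0],(p[1]-K[1,2])/K[1,1]]);u=d.copy()
    for _ in range(20): u=d/(1+k*(u@u))
    R=c['R'];o=-R.T@c['t'];v=R.T@np.array([u[0],u[1],1]);return o,v/np.linalg.norm(v)
def atz(n,p,z):
    o,v=ray(n,p);return o+v*(z-o[2])/v[2]
def tri(ps,pt):
    o1,v1=ray("scene",ps);o2,v2=ray("top",pt)
    A=np.stack([v1,-v2],1);s=np.linalg.lstsq(A,o2-o1,rcond=None)[0]
    a=o1+s[0]*v1;b=o2+s[1]*v2;return (a+b)/2,np.linalg.norm(a-b)
def proj(n,X):
    c=CI[n];X=np.atleast_2d(X)@c['R'].T+c['t'];u=X[:,:2]/X[:,2:];r=(u**2).sum(1,keepdims=True)
    u=u*(1+c['k1']*r);K=c['mtx'];return u*[K[0,0],K[1,1]]+[K[0,2],K[1,2]]
def crop(n,im,x,y,w,h,s,name):
    cv2.imwrite(f"pics/{name}.png",cv2.resize(im[y:y+h,x:x+w,::-1],None,fx=s,fy=s,interpolation=cv2.INTER_CUBIC))
E
python3 - <<'E'
from h import *
i1=read_camera("scene");i2=read_camera("top")
crop(0,i1,310,190,130,125,6,"s1");crop(0,i2,315,175,130,115,6,"t1")
for nm in["canner","lid","lid_handle","swing_bolt","nut_wings","stud","lug_seat","board","mug_b","tomato_tin","jam_jar","honey_jar"]:
    for n in("scene","top"):
        for d in trace(n,nm)[:2]:
            m=d["mask"];ys,xs=np.nonzero(m);print(nm,n,round(d["score"],2),d["box"],xs.mean().round(1),ys.mean().round(1),m.sum())
E
```

```text
canner scene 0.74 [318.3, 232.8, 99.4, 71.6] 367.1 273.5 3597
canner top 0.89 [322.6, 191.7, 99.4, 90.2] 369.8 240.4 1141
canner top 0.52 [407.8, 217.4, 15.8, 1.3] 414.6 218.0 61
lid scene 0.81 [330.1, 208.5, 85.4, 48.3] 369.3 234.5 3287
lid top 0.9 [341.0, 188.3, 77.8, 72.4] 378.0 221.9 2966
lid_handle scene 0.92 [330.8, 207.1, 79.5, 49.4] 369.2 233.7 3167
lid_handle top 0.96 [339.0, 184.3, 77.8, 77.6] 377.7 221.4 2933
lid_handle top 0.41 [409.7, 216.0, 8.5, 3.5] 413.7 218.1 42
swing_bolt scene 0.65 [347.6, 197.7, 24.4, 14.2] 357.1 204.6 381
swing_bolt scene 0.58 [401.1, 233.9, 18.4, 39.3] 409.0 248.2 216
nut_wings top 0.43 [409.1, 213.2, 12.7, 8.3] 414.4 218.0 55
stud scene 0.64 [402.0, 237.1, 13.8, 24.9] 409.5 244.6 174
stud scene 0.43 [401.8, 235.8, 15.2, 32.0] 408.9 247.4 203
lug_seat scene 0.79 [330.5, 204.4, 87.5, 53.3] 369.4 233.9 3212
lug_seat top 0.78 [339.5, 187.8, 79.0, 72.8] 377.8 222.0 3075
board scene 0.78 [215.5, 191.0, 92.7, 51.5] 260.7 215.5 2879
board scene 0.28 [403.3, 236.0, 18.0, 19.9] 409.3 243.2 214
board top 0.89 [206.5, 205.2, 82.6, 61.7] 246.9 233.8 3913
mug_b scene 0.74 [446.0, 246.8, 34.8, 45.7] 460.3 269.4 1179
mug_b top 0.75 [411.1, 177.9, 27.6, 32.7] 425.9 192.2 625
tomato_tin scene 0.82 [348.4, 198.0, 21.5, 14.1] 357.3 204.6 374
tomato_tin scene 0.22 [329.3, 205.4, 86.7, 51.7] 369.2 233.7 3167
tomato_tin top 0.86 [315.9, 174.1, 22.8, 26.9] 324.3 187.6 552
jam_jar scene 0.62 [258.0, 151.5, 18.5, 31.2] 265.6 167.7 479
jam_jar scene 0.46 [348.3, 197.0, 20.4, 13.6] 357.0 204.7 390
jam_jar top 0.74 [181.0, 171.6, 26.8, 20.2] 193.4 179.7 398
honey_jar scene 0.9 [317.6, 202.1, 23.0, 35.2] 326.3 218.1 436
honey_jar top 0.69 [297.8, 193.7, 19.6, 23.1] 308.2 205.3 351
```

View pics/s1.png

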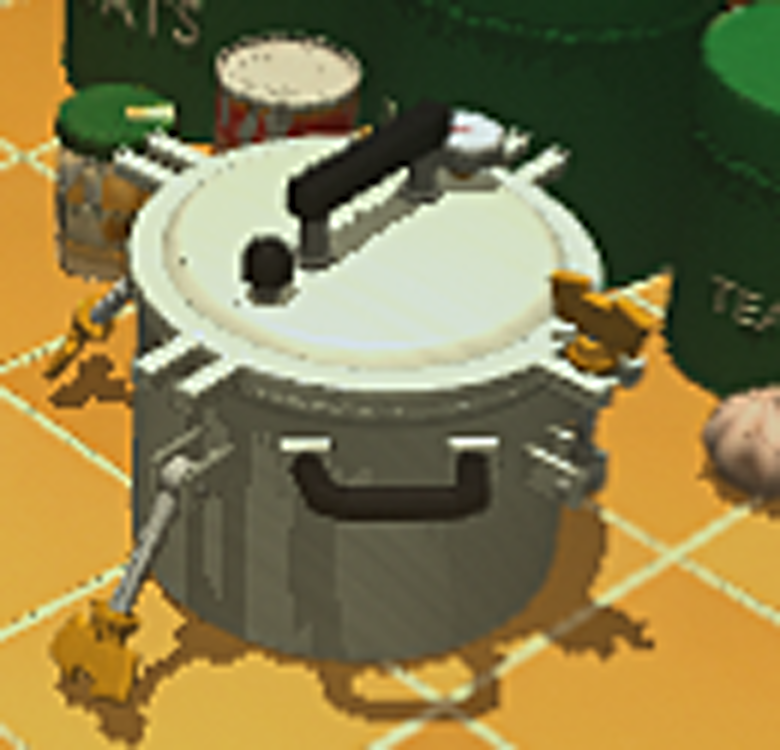

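View pics/t1.png

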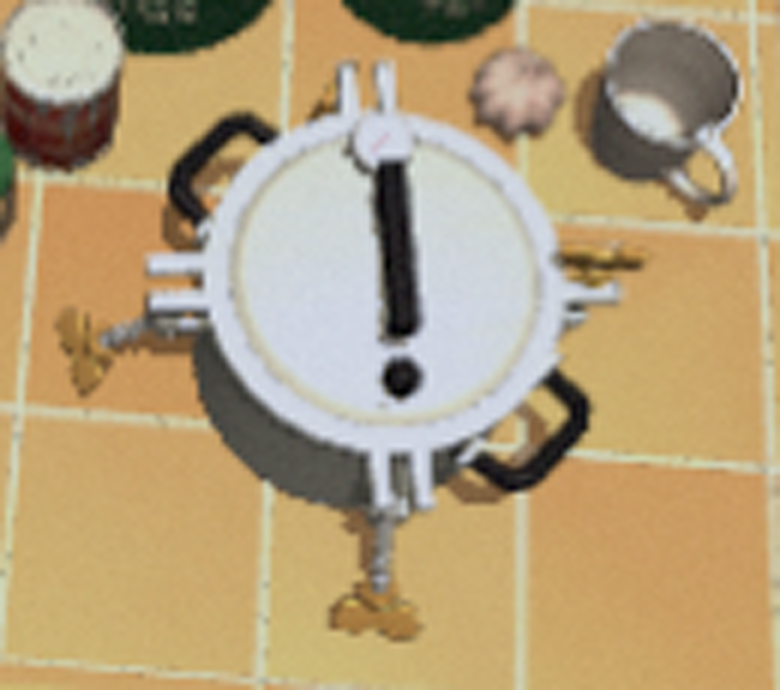

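Run:
```python
from h import *
f=lambda c,x,y:(c[0]/6+x-.5+.08,c[1]/6+y-.5+.08)
S=lambda *c:f(c,310,190);T=lambda *c:f(c,315,175)
for nm,a,b in[("wingL",S(567,290),T(562,257)),("wingR",S(660,295),T(643,258)),("wingmid",S(608,310),T(602,258)),("handle far top",S(440,110),T(392,165)),("handle near",S(297,185),T(402,335)),("gauge",S(475,125),T(383,135)),("vent",S(268,258),T(401,378))]:
    X,e=tri(a,b);print(nm,X.round(4),round(e,4))
import cv2
i=read_camera("top")
ml=trace("top","lid")[0]["mask"];
print(atz("top",(378,222),.16))
for n in("scene","top"):
    read_camera(n);m=trace(n,"board")[0]["mask"].astype(np.uint8)
    c,_=cv2.findContours(m,0,2);c=max(c,key=cv2.contourArea);ps=np.array([atz(n,p[0],.021)[:2] for p in c])*1000
    r=cv2.minAreaRect(ps.astype(np.float32));print(n,r)
    for o,z in (("mug_b",.094),("tomato_tin",.11),("jam_jar",.1),("honey_jar",.084)):
        t=trace(n,o)
        if t:
            m=t[0]["mask"];ys,xs=np.nonzero(m);print(o,atz(n,(xs.mean(),ys.mean()),z/2).round(3))
```

```text
wingL [ 0.5044 -0.3347  0.173 ] 0.002
wingR [ 0.5032 -0.3766  0.1911] 0.0082
wingmid [ 0.5047 -0.356   0.1744] 0.0011
handle far top [ 0.5367 -0.2353  0.2019] 0.0018
handle near [ 0.441 -0.243  0.204] 0.0006
gauge [ 0.5628 -0.233   0.1837] 0.0002
vent [ 0.4249 -0.2462  0.1776] 0.0018
[ 0.48408218 -0.23707764  0.16      ]
scene ((443.38812255859375, 204.01756286621094), (308.8585205078125, 202.1586151123047), 84.90050506591797)
mug_b [ 0.663 -0.413  0.047]
tomato_tin [0.688 0.003 0.055]
jam_jar [0.629 0.446 0.05 ]
honey_jar [0.567 0.018 0.042]
top ((454.580078125, 216.26104736328125), (285.18603515625, 198.03347778320312), 85.39641571044922)
mug_b [ 0.66  -0.425  0.047]
tomato_tin [ 0.642 -0.053  0.055]
jam_jar [0.633 0.444 0.05 ]
honey_jar [0.571 0.003 0.042]
```

```bash
cat > ov.py <<'E'
from h import *
import sys
def circ(c,r,z,n=72):
    a=np.linspace(0,2*np.pi,n);return np.stack([c[0]+r*np.cos(a),c[1]+r*np.sin(a),np.full(n,z)],1)
def draw(n,im,curves,x,y,w,h,s,name):
    o=cv2.resize(im[y:y+h,x:x+w,::-1],None,fx=s,fy=s,interpolation=cv2.INTER_CUBIC)
    for c,col in curves:
        p=((proj(n,c)-[x,y]+.5)*s-.5);cv2.polylines(o,[np.round(p).astype(np.int32)],False,col,1)
    cv2.imwrite(f"pics/{name}.png",o)
def model(cx,cy,yaw,wy,nz,nxy=None):
    R=np.array([[np.cos(yaw),-np.sin(yaw)],[np.sin(yaw),np.cos(yaw)]]);c=np.array([cx,cy])
    L=lambda P:np.array([[*(c+R@p[:2]),p[2]] for p in np.array(P,float)])
    q=[(circ(c,.101,.14),(255,0,0)),(circ(c,.096,0),(255,0,0))]
    for z in(.187,.205): q.append((L([[-.049,-.008,z],[.049,-.008,z],[.049,.008,z],[-.049,.008,z],[-.049,-.008,z]]),(0,0,255)))
    for k in range(4):
        a=k*np.pi/2;u=np.array([np.cos(a),np.sin(a)]);v=np.array([-u[1],u[0]])
        for sgn in(-1,1): q.append((L([[*(.1*u+sgn*.006*v),.15],[*(.131*u+sgn*.006*v),.15]]),(0,255,0)))
    n0=L([[0,-.116,nz]])[0]; d=np.array([np.cos(wy),np.sin(wy),0]);e=np.array([-d[1],d[0],0])
    for z in(-.01,.01):
      q.append((np.array([n0+d*a*.023+e*b*.0035+[0,0,z] for a,b in((-1,-1),(1,-1),(1,1),(-1,1),(-1,-1))]),(255,0,255)))
    q.append((circ(n0,.011,nz-.02),(255,255,0)))
    q.append((circ(L([[0,-.116,0]])[0],.0045,.094),(255,255,0)))
    return q,n0
def board(bx,by,yaw):
    R=np.array([[np.cos(yaw),-np.sin(yaw)],[np.sin(yaw),np.cos(yaw)]])
    return [(np.array([[*(np.array([bx,by])+R@[a*.095,b*.14]),.021] for a,b in((-1,-1),(1,-1),(1,1),(-1,1),(-1,-1))]),(255,0,0))]
E
python3 - <<'E'
from ov import *
q,n0=model(.490,-.239,.085,-1.59,.171);print(n0)
q+=board(.4546,.2163,-.08)
for n,b in(("scene",(310,190,130,125)),("top",(320,175,120,115))):
    im=read_camera(n);draw(n,im,q,*b,6,n+"ov")
    if n=="top":draw(n,im,q,190,190,120,90,5,"bov")
    else: draw(n,im,q,205,180,120,70,5,"bovs")
print(get_state()["clock"])
E
```

```text
[ 0.49984813 -0.3545812   0.171     ]
2.2
```

View pics/sceneov.png

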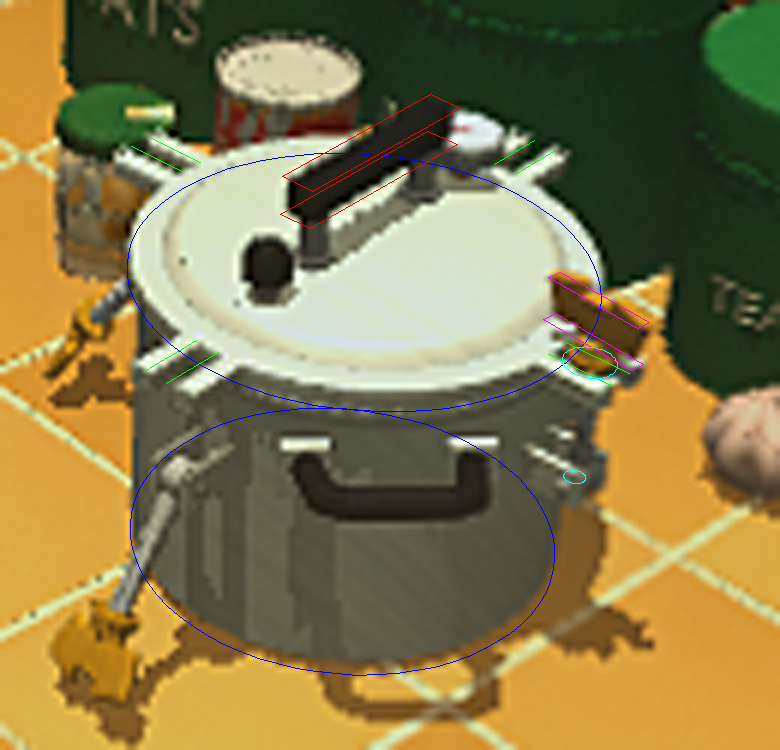

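View pics/topov.png

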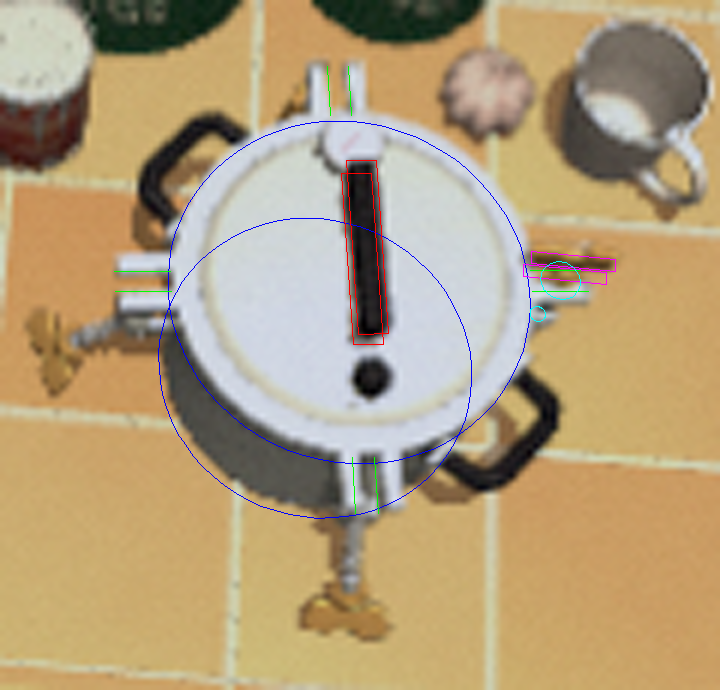

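View pics/bov.png

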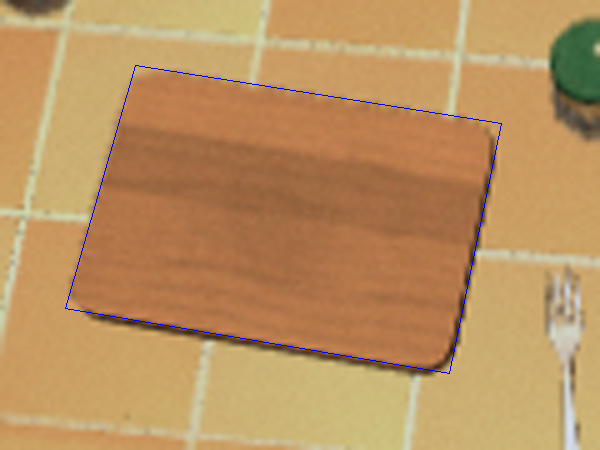

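View pics/bovs.png

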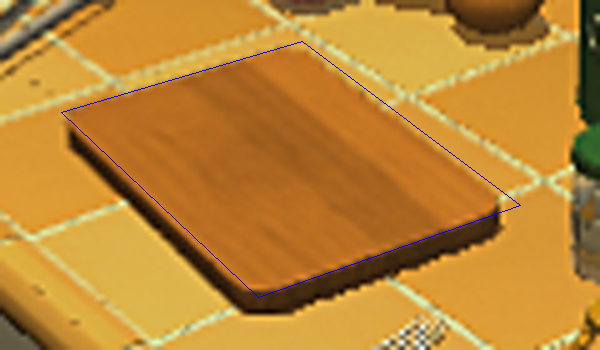

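Emit:
{"op": "arm_command", "data": {"steps": "40 -27 15 -0.1; 91 -63 30 -0.2; 136 -104 45 -0.3; 178 -144 55 -0.4; 215 -189 55 -0.5; 249 -240 55 -0.6; 284 -288 55 -0.7; 313 -341 55 -0.8; 336 -396 55 -0.9; 352 -454 55 -1.0; 361 -513 55 -1.1; 363 -573 55 -1.2; 357 -633 55 -1.3; 355 -694 55 -1.35; 357 -750 55 -1.35; 358 -797 55 -1.35; 364 -851 55 -1.35; 365 -890 55 -1.35; 365 -914 54 -1.35; 365 -914 54 -1.35", "fingers": 0.0, "newtons": 25}}

```text
clock: 4.7
tcp_pos: [0.5018, -0.3572, 0.2604]
orientation: [-0.0, 1.0, -0.011, -0.0]
wrist_force: [0.0, 1.4, -0.4]
finger_gap: 0.0431
```

Run:
```python
from ov import *
s=get_state();print(s['joint_pos'].round(2),s['tcp_pos'].round(4),s['ft_torque'].round(3),s['wrist_force'])
for n,b in(("scene",(350,150,130,125)),("top",(350,150,120,115))):
    im=read_camera(n);t=s['tcp_pos'];q=[(np.array([t,[t[0],t[1],.17]]),(0,0,255))];draw(n,im,q,*b,5,n+"a")
```

```text
[-0.75  0.39  0.29  1.47  0.    0.84] [ 0.5018 -0.3572  0.2604] [ 0.026  0.014 -0.014] [ 0.03688801  1.37186043 -0.406598  ]
```

View pics/scenea.png

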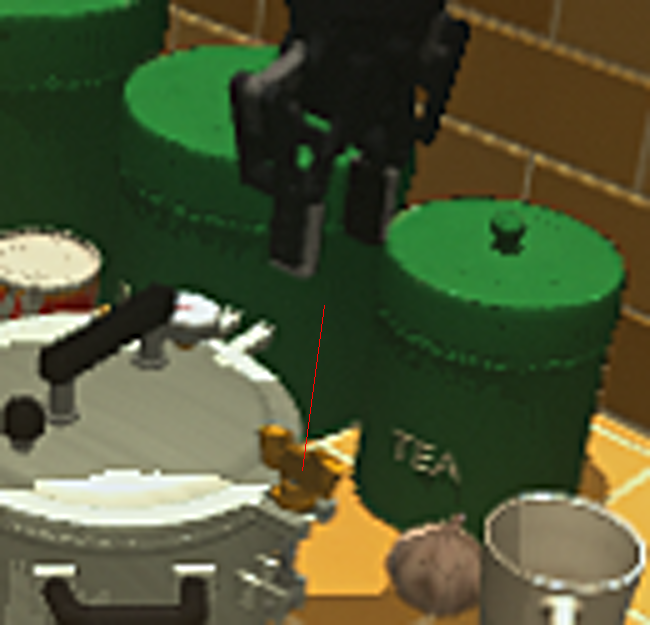

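View pics/topa.png

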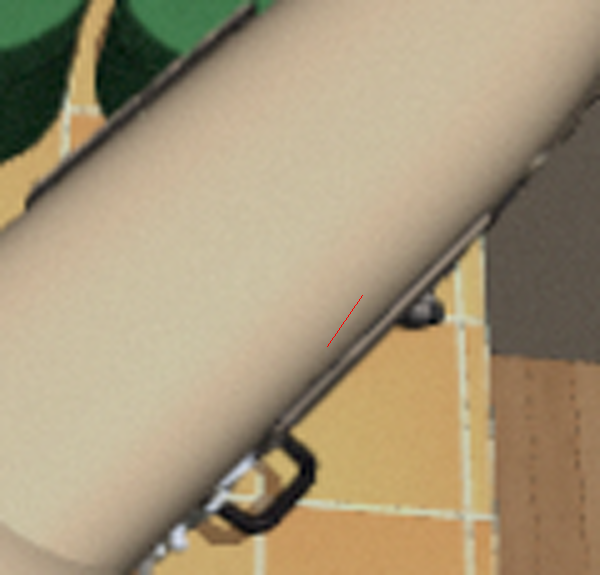

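Emit:
{"op": "arm_command", "data": {"steps": "0 1 -40 0; 0 1 -75 0; 0 1 -95 0; 0 1 -103 0; 0 1 -103 0"}}

```text
clock: 5.42
tcp_pos: [0.5021, -0.3533, 0.1585]
orientation: [-0.0, 1.0, -0.01, -0.0]
wrist_force: [0.1, 0.1, 0.0]
finger_gap: 0.0426
```

Run:
```python
from ov import *
s=get_state();print(s['tcp_pos'].round(4),s['ft_torque'].round(3),s['wrist_force'])
im=read_camera("scene");crop(0,im,365,180,110,110,6,"sb")
```

```text
[ 0.5021 -0.3533  0.1585] [ 0.07   0.004 -0.029] [0.1498779  0.06117067 0.01803571]
```

View pics/sb.png

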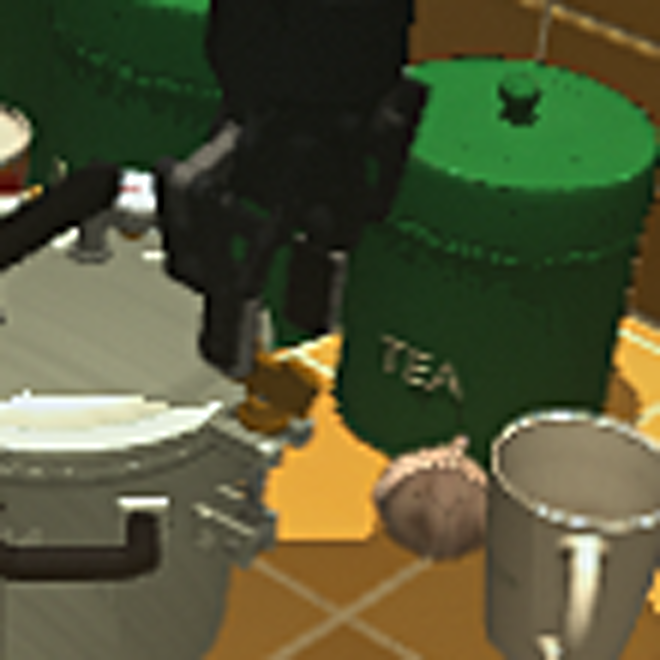

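Emit:
{"op": "arm_command", "data": {"steps": "0 -2.5 -1 0; 0 -2.5 -1 0; 0 -2.5 -1 0"}}

```text
clock: 5.85
tcp_pos: [0.5026, -0.3566, 0.1585]
orientation: [0.0, 1.0, -0.01, 0.001]
wrist_force: [-0.1, 0.4, 0.4]
finger_gap: 0.043
```

Emit:
{"op": "arm_command", "data": {"steps": "0 0 0 0; 0 0 0 0; 0 0 0 0; 0 0 0 0; 0 0 0 0; 0 0 0 0; 0 0 0 0; 0 0 0 0", "fingers": -1, "newtons": 25}}

```text
clock: 6.85
tcp_pos: [0.5026, -0.3566, 0.1586]
orientation: [0.0, 1.0, -0.01, 0.001]
wrist_force: [-0.5, -0.1, 1.5]
finger_gap: 0.005
```

Run:
```python
from ov import *
s=get_state();print(s['tcp_pos'].round(4),s['orientation'].round(4),s['ft_torque'].round(3),s['wrist_force'],s['finger_gap'])
im=read_camera("scene");crop(0,im,365,180,110,110,6,"sc")
```

```text
[ 0.5026 -0.3566  0.1586] [ 2.0e-04  1.0e+00 -9.8e-03  6.0e-04] [ 0.021 -0.112  0.1  ] [-0.52056435 -0.11511561  1.53199429] 0.004968363390824811
```

View pics/sc.png

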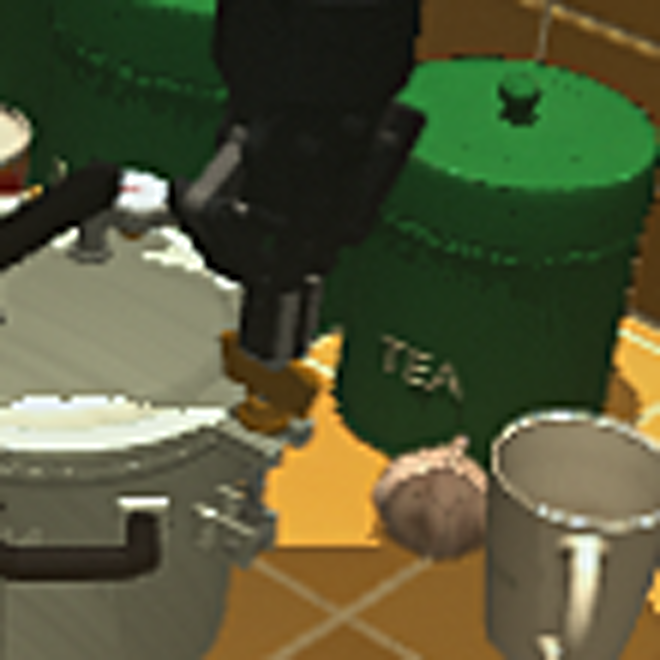

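Emit:
{"op": "arm_command", "data": {"steps": "0 0 0.1 0.1; 0 0 0.3 0.2; 0 0 0.4 0.3; 0 0 0.4 0.3"}}

```text
clock: 7.4
tcp_pos: [0.5028, -0.3565, 0.159]
orientation: [0.0, 0.99, 0.139, 0.001]
wrist_force: [1.5, -0.5, 0.1]
finger_gap: 0.0047
```

```bash
cat > st.py <<'E'
from h import *
s=get_state();q=s['orientation'];print(s['clock'],s['tcp_pos'].round(4),"yaw",round(2*np.arctan2(q[2],q[1]),3),"T",s['ft_torque'].round(3),"F",s['wrist_force'].round(2),s['finger_gap'].round(4),s['joint_pos'][5].round(2))
E
python3 st.py;python3 - <<'E'
from h import *
im=read_camera("scene");crop(0,im,365,180,110,110,6,"sd")
E
```

```text
Traceback (most recent call last):
  File "st.py", line 2, in <module>
    s=get_state();q=s['orientation'];print(s['clock'],s['tcp_pos'].round(4),"yaw",round(2*np.arctan2(q[2],q[1]),3),"T",s['ft_torque'].round(3),"F",s['wrist_force'].round(2),s['finger_gap'].round(4),s['joint_pos'][5].round(2))
                                                                                                                                                                             ^^^^^^^^^^^^^^^^^^^^^
AttributeError: 'float' object has no attribute 'round'
```

View pics/sd.png

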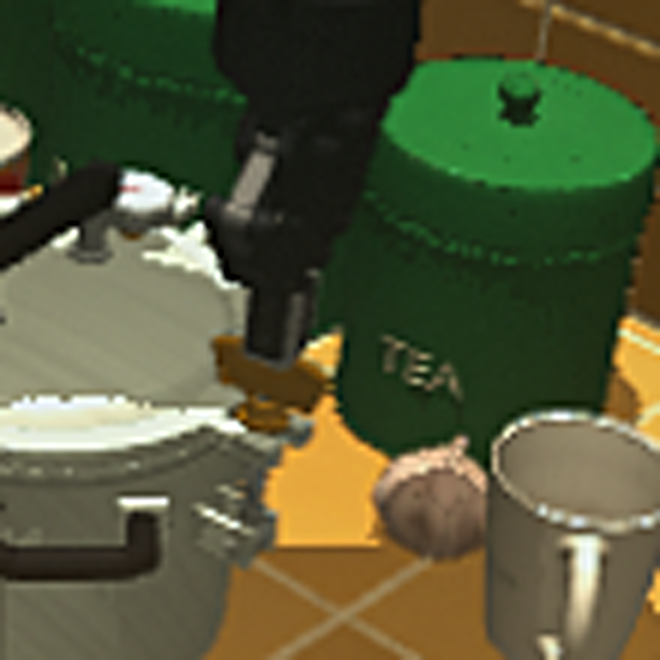

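```bash
sed -i "s/s\['finger_gap'\].round(4)/round(float(s['finger_gap']),4)/" st.py; python3 st.py
```

```text
7.45 [ 0.5028 -0.3565  0.1589] yaw 0.278 T [ 0.004 -0.149 -0.02 ] F [ 0.89  0.01 -0.84] 0.0046 0.54
```

Emit:
{"op": "arm_command", "data": {"steps": "0 0 0.1 0.1; 0 0 0.3 0.2; 0 0 0.4 0.3; 0 0 0.5 0.4; 0 0 0.5 0.4"}}

```text
clock: 8.07
tcp_pos: [0.503, -0.3565, 0.1595]
orientation: [-0.0, 0.943, 0.332, 0.001]
wrist_force: [1.8, -0.2, 0.3]
finger_gap: 0.005
```

```bash
python3 st.py
```

```text
8.075 [ 0.503  -0.3565  0.1595] yaw 0.676 T [ 0.087 -0.338 -0.071] F [ 1.76 -0.16  0.29] 0.005 0.15
```

Emit:
{"op": "arm_command", "data": {"steps": "0 0 0.1 0.1; 0 0 0.3 0.2; 0 0 0.4 0.3; 0 0 0.5 0.4; 0 0 0.5 0.4"}}

```text
clock: 8.7
tcp_pos: [0.5032, -0.3564, 0.16]
orientation: [-0.0, 0.86, 0.511, 0.001]
wrist_force: [3.3, 0.1, -0.4]
finger_gap: 0.005
```

```bash
python3 st.py
```

```text
8.7 [ 0.5032 -0.3564  0.16  ] yaw 1.073 T [ 0.096 -0.417 -0.075] F [ 3.27  0.13 -0.39] 0.005 -0.25
```

Emit:
{"op": "arm_command", "data": {"steps": "0 0 0.1 0.1; 0 0 0.3 0.2; 0 0 0.4 0.3; 0 0 0.5 0.4; 0 0 0.5 0.4"}}

```text
clock: 9.32
tcp_pos: [0.5034, -0.3564, 0.1605]
orientation: [-0.0, 0.742, 0.67, 0.001]
wrist_force: [1.5, 0.9, -0.1]
finger_gap: 0.0051
```

```bash
python3 st.py
```

```text
9.325 [ 0.5034 -0.3564  0.1605] yaw 1.469 T [ 0.092 -0.474 -0.071] F [ 1.53  0.85 -0.12] 0.0051 -0.65
```

Emit:
{"op": "arm_command", "data": {"steps": "0 0 0.05 0.05; 0 0 0.1 0.1; 0 0 0.1 0.1"}}

```text
clock: 9.7
tcp_pos: [0.5035, -0.3564, 0.1606]
orientation: [-0.0, 0.709, 0.705, 0.001]
wrist_force: [2.3, 0.5, -0.3]
finger_gap: 0.0046
```

```bash
python3 st.py;python3 - <<'E'
from h import *
im=read_camera("scene");crop(0,im,365,180,110,110,6,"se")
E
```

```text
9.7 [ 0.5035 -0.3564  0.1606] yaw 1.566 T [ 0.045 -0.432 -0.056] F [ 2.28  0.52 -0.26] 0.0046 -0.74
```

View pics/se.png

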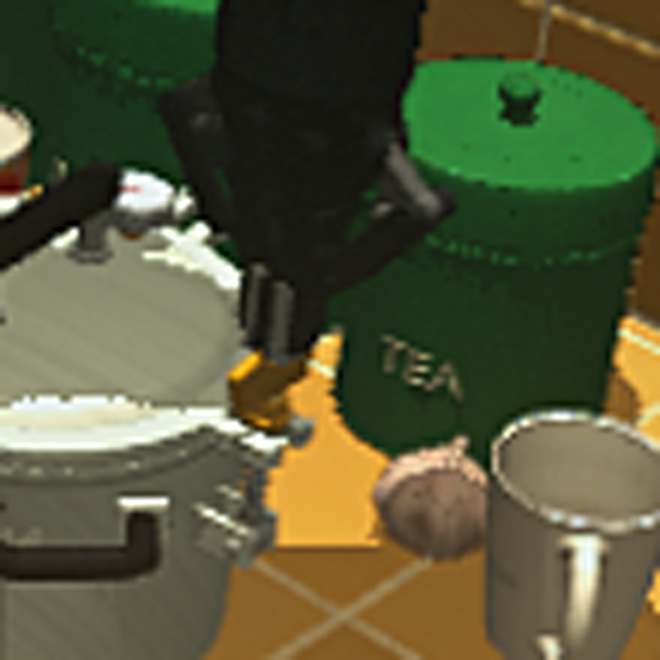

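Emit:
{"op": "arm_command", "data": {"steps": "0 0 0.05 0.05; 0 0 0.1 0.1; 0 0 0.1 0.1"}}

```text
clock: 10.12
tcp_pos: [0.5035, -0.3564, 0.1607]
orientation: [-0.0, 0.674, 0.739, 0.001]
wrist_force: [2.0, 0.7, -0.8]
finger_gap: 0.0052
```

```bash
python3 st.py
```

```text
10.125 [ 0.5035 -0.3564  0.1607] yaw 1.663 T [ 0.082 -0.38  -0.109] F [ 1.98  0.65 -0.75] 0.0052 -0.84
```

Emit:
{"op": "arm_command", "data": {"steps": "0 0 0.05 0.05; 0 0 0.1 0.1; 0 0 0.1 0.1"}}

```text
clock: 10.5
tcp_pos: [0.5035, -0.3564, 0.1608]
orientation: [-0.0, 0.637, 0.771, 0.001]
wrist_force: [1.9, -0.1, 0.5]
finger_gap: 0.0048
```

```bash
python3 st.py
```

```text
10.5 [ 0.5035 -0.3564  0.1608] yaw 1.761 T [ 0.062 -0.451 -0.108] F [ 1.93 -0.1   0.47] 0.0048 -0.94
```

Emit:
{"op": "arm_command", "data": {"steps": "0 0 0.05 0.05; 0 0 0.1 0.1; 0 0 0.1 0.1"}}

```text
clock: 10.88
tcp_pos: [0.5035, -0.3564, 0.161]
orientation: [-0.0, 0.598, 0.801, 0.001]
wrist_force: [1.8, 0.5, -0.3]
finger_gap: 0.005
```

```bash
python3 st.py
```

```text
10.875 [ 0.5035 -0.3564  0.161 ] yaw 1.859 T [ 0.04  -0.365 -0.076] F [ 1.85  0.55 -0.31] 0.005 -1.04
```

Emit:
{"op": "arm_command", "data": {"steps": "0 0 0.05 0.05; 0 0 0.12 0.1; 0 0 0.12 0.1"}}

```text
clock: 11.25
tcp_pos: [0.5035, -0.3564, 0.1611]
orientation: [-0.001, 0.558, 0.83, 0.001]
wrist_force: [2.3, 0.5, 0.6]
finger_gap: 0.005
```

```bash
python3 st.py
```

```text
11.25 [ 0.5035 -0.3564  0.1611] yaw 1.957 T [ 0.081 -0.365 -0.082] F [2.26 0.49 0.59] 0.005 -1.13
```

Emit:
{"op": "arm_command", "data": {"steps": "0 0 0.05 0.05; 0 0 0.12 0.1; 0 0 0.12 0.1"}}

```text
clock: 11.62
tcp_pos: [0.5035, -0.3563, 0.1612]
orientation: [-0.001, 0.517, 0.856, 0.001]
wrist_force: [1.3, 0.5, 0.6]
finger_gap: 0.0047
```

```bash
python3 st.py
```

```text
11.625 [ 0.5035 -0.3563  0.1612] yaw 2.054 T [ 0.158 -0.4   -0.095] F [1.34 0.46 0.64] 0.0047 -1.23
```

Emit:
{"op": "arm_command", "data": {"steps": "0 0 0.05 0.05; 0 0 0.12 0.1; 0 0 0.12 0.1"}}

```text
clock: 12.0
tcp_pos: [0.5035, -0.3563, 0.1614]
orientation: [-0.001, 0.475, 0.88, 0.001]
wrist_force: [1.8, 1.4, 0.6]
finger_gap: 0.005
```

```bash
python3 st.py
```

```text
12.0 [ 0.5035 -0.3563  0.1614] yaw 2.152 T [ 0.055 -0.416 -0.065] F [1.83 1.35 0.57] 0.005 -1.33
```

Emit:
{"op": "arm_command", "data": {"steps": "0 0 0.05 0.05; 0 0 0.12 0.1; 0 0 0.12 0.1"}}

```text
clock: 12.38
tcp_pos: [0.5034, -0.3563, 0.1615]
orientation: [-0.001, 0.431, 0.902, 0.001]
wrist_force: [1.3, -0.1, 0.1]
finger_gap: 0.0049
```

```bash
python3 st.py
```

```text
12.375 [ 0.5034 -0.3563  0.1615] yaw 2.25 T [ 0.156 -0.319 -0.078] F [ 1.32 -0.06  0.15] 0.0049 -1.43
```

Emit:
{"op": "arm_command", "data": {"steps": "0 0 0.05 0.05; 0 0 0.12 0.1; 0 0 0.12 0.1"}}

```text
clock: 12.75
tcp_pos: [0.5034, -0.3562, 0.1616]
orientation: [-0.001, 0.387, 0.922, 0.001]
wrist_force: [1.9, -0.4, 0.2]
finger_gap: 0.0049
```

```bash
python3 st.py
```

```text
12.75 [ 0.5034 -0.3562  0.1616] yaw 2.348 T [ 0.202 -0.351 -0.09 ] F [ 1.93 -0.39  0.21] 0.0049 -1.52
```

Emit:
{"op": "arm_command", "data": {"steps": "0 0 0.05 0.05; 0 0 0.12 0.1; 0 0 0.12 0.1"}}

```text
clock: 13.12
tcp_pos: [0.5034, -0.3562, 0.1617]
orientation: [-0.001, 0.341, 0.94, 0.001]
wrist_force: [2.3, 0.5, 0.2]
finger_gap: 0.0052
```

```bash
python3 st.py
```

```text
13.125 [ 0.5034 -0.3562  0.1617] yaw 2.445 T [ 0.139 -0.382 -0.338] F [2.31 0.53 0.21] 0.0052 -1.62
```

Emit:
{"op": "arm_command", "data": {"steps": "0 0 0.05 0.05; 0 0 0.12 0.1; 0 0 0.12 0.1"}}

```text
clock: 13.5
tcp_pos: [0.5033, -0.3564, 0.1617]
orientation: [-0.001, 0.295, 0.955, 0.001]
wrist_force: [2.0, 0.4, 0.6]
finger_gap: 0.0049
```

```bash
python3 st.py
```

```text
13.5 [ 0.5033 -0.3564  0.1617] yaw 2.542 T [ 0.038 -0.356 -0.493] F [1.97 0.38 0.63] 0.0049 -1.72
```

Emit:
{"op": "arm_command", "data": {"steps": "0 0 -0.1 -0.1; 0 0 -0.2 -0.2; 0 0 -0.3 -0.28; 0 0 -0.3 -0.28"}}

```text
clock: 14.0
tcp_pos: [0.5034, -0.3564, 0.1615]
orientation: [-0.001, 0.426, 0.905, 0.001]
wrist_force: [1.1, 0.8, 1.4]
finger_gap: 0.0046
```

```bash
python3 st.py;python3 - <<'E'
from h import *
im=read_camera("scene");crop(0,im,365,180,110,110,6,"sf")
E
```

```text
14.0 [ 0.5034 -0.3564  0.1615] yaw 2.262 T [ 0.068 -0.362  0.062] F [1.07 0.82 1.42] 0.0046 -1.44
```

View pics/sf.png

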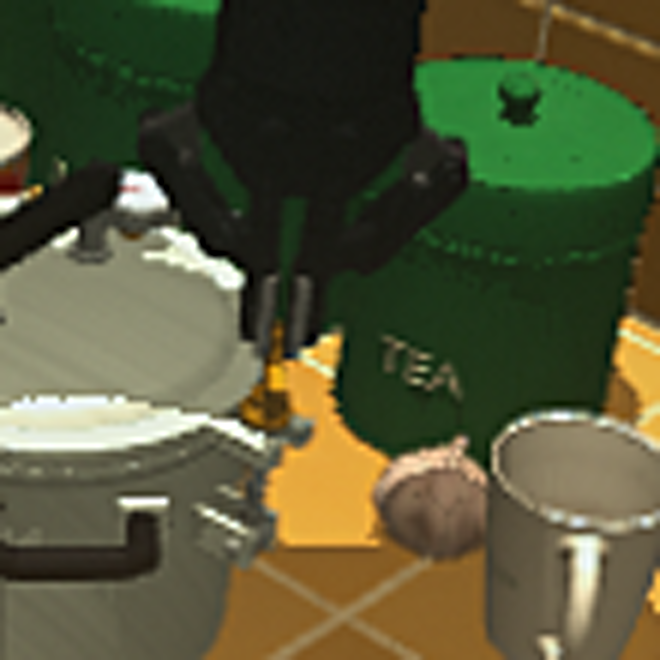

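Emit:
{"op": "arm_command", "data": {"steps": "0 0 0 0; 0 0 0 0; 0 0 0 0; 0 -4 0 0; 1 -8 0 0; 1 -8 0 0", "fingers": -0.29}}

```text
clock: 14.8
tcp_pos: [0.5044, -0.3649, 0.1614]
orientation: [-0.001, 0.426, 0.905, 0.001]
wrist_force: [0.3, -0.1, 0.0]
finger_gap: 0.03
```

```bash
python3 st.py;python3 - <<'E'
from h import *
im=read_camera("scene");crop(0,im,365,180,110,110,6,"sg")
E
```

```text
14.8 [ 0.5044 -0.3649  0.1614] yaw 2.262 T [-0.07  -0.054  0.005] F [ 0.32 -0.13  0.  ] 0.03 -1.45
```

View pics/sg.png

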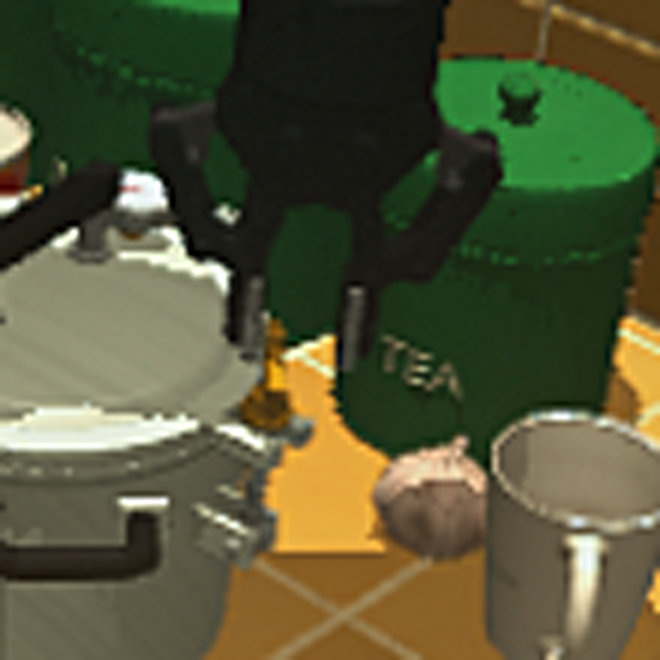

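Emit:
{"op": "arm_command", "data": {"steps": "0 -4 -2 0; 0 -8 -4 0; 1 -11 -4 0; 1 -11 -4 0"}}

```text
clock: 15.35
tcp_pos: [0.5054, -0.376, 0.1573]
orientation: [-0.001, 0.426, 0.905, 0.001]
wrist_force: [-0.1, 0.5, 0.4]
finger_gap: 0.0299
```

```bash
python3 st.py
```

```text
15.35 [ 0.5054 -0.376   0.1573] yaw 2.262 T [-0.041 -0.014  0.002] F [-0.06  0.52  0.45] 0.0299 -1.46
```

Emit:
{"op": "arm_command", "data": {"steps": "0 -3 0 0; 0 -6 0 0; 0 -6 0 0"}}

```text
clock: 15.72
tcp_pos: [0.5054, -0.3823, 0.1573]
orientation: [-0.001, 0.426, 0.905, 0.001]
wrist_force: [0.2, 0.1, -0.6]
finger_gap: 0.0305
```

```bash
python3 st.py;python3 - <<'E'
from h import *
im=read_camera("scene");crop(0,im,365,180,110,110,6,"sh")
E
```

```text
15.725 [ 0.5054 -0.3823  0.1573] yaw 2.262 T [-0.016 -0.039  0.006] F [ 0.2   0.11 -0.6 ] 0.0305 -1.47
```

View pics/sh.png

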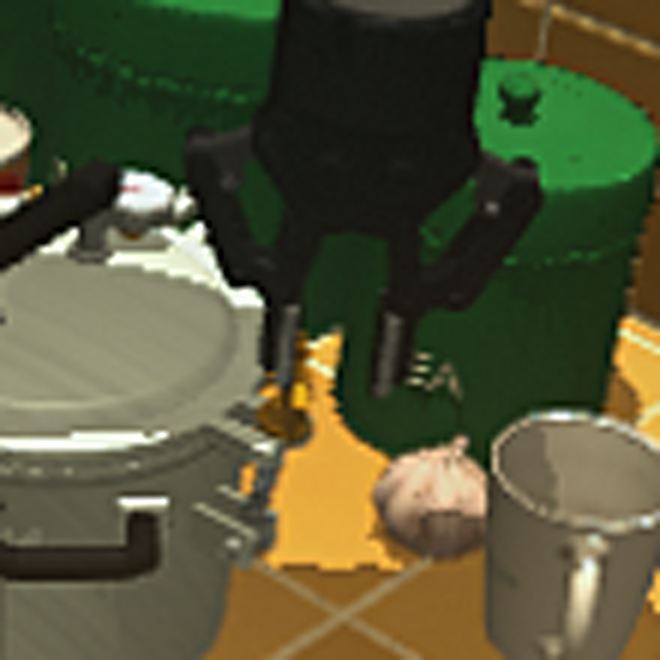

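Emit:
{"op": "arm_command", "data": {"steps": "0 -4 0 0; 1 -8 0 0; 1 -12 0 0; 1 -12 0 0"}}

```text
clock: 16.27
tcp_pos: [0.5064, -0.3946, 0.1572]
orientation: [-0.001, 0.426, 0.905, 0.001]
wrist_force: [-0.0, 0.6, -0.6]
finger_gap: 0.0303
```

```bash
python3 st.py
```

```text
16.275 [ 0.5064 -0.3946  0.1572] yaw 2.262 T [ 0.033  0.001 -0.024] F [-0.05  0.61 -0.64] 0.0303 -1.48
```

Emit:
{"op": "arm_command", "data": {"steps": "0 -5 0 0; 1 -10 0 0; 1 -15 0 0; 2 -18 0 0"}}

```text
clock: 16.77
tcp_pos: [0.5084, -0.413, 0.1571]
orientation: [-0.001, 0.426, 0.905, 0.001]
wrist_force: [1.3, 0.6, 0.2]
finger_gap: 0.0302
```

```bash
python3 st.py;python3 - <<'E'
from h import *
im=read_camera("scene");crop(0,im,365,180,110,110,6,"si")
E
```

```text
16.775 [ 0.5084 -0.413   0.1571] yaw 2.261 T [0.005 0.078 0.018] F [1.27 0.55 0.18] 0.0302 -1.5
```

View pics/si.png

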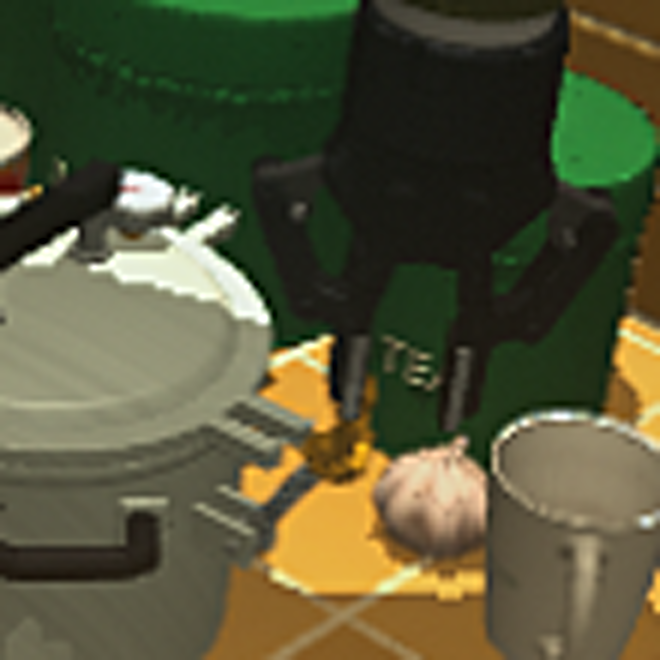

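Emit:
{"op": "arm_command", "data": {"steps": "0 0 50 0; 0 0 100 0; 0 0 120 0; 0 0 120 0"}}

```text
clock: 17.32
tcp_pos: [0.5093, -0.414, 0.2792]
orientation: [0.001, 0.426, 0.905, 0.0]
wrist_force: [0.4, -0.9, -0.7]
finger_gap: 0.0307
```

Emit:
{"op": "arm_command", "data": {"steps": "-5 50 0 -0.15; -10 100 0 -0.3; -16 150 0 -0.45; -18 173 0 -0.6; -18 173 0 -0.6; -18 173 0 -0.6", "fingers": 0.3}}

```text
clock: 18.08
tcp_pos: [0.4912, -0.2414, 0.2782]
orientation: [0.001, 0.674, 0.739, -0.0]
wrist_force: [-0.2, -1.1, -0.3]
finger_gap: 0.0556
```

```bash
python3 st.py;python3 - <<'E'
from h import *
im=read_camera("scene");crop(0,im,310,150,150,150,5,"sj")
E
```

```text
18.075 [ 0.4912 -0.2414  0.2782] yaw 1.663 T [-0.004  0.024  0.032] F [-0.15 -1.14 -0.33] 0.0556 -0.7
```

View pics/sj.png

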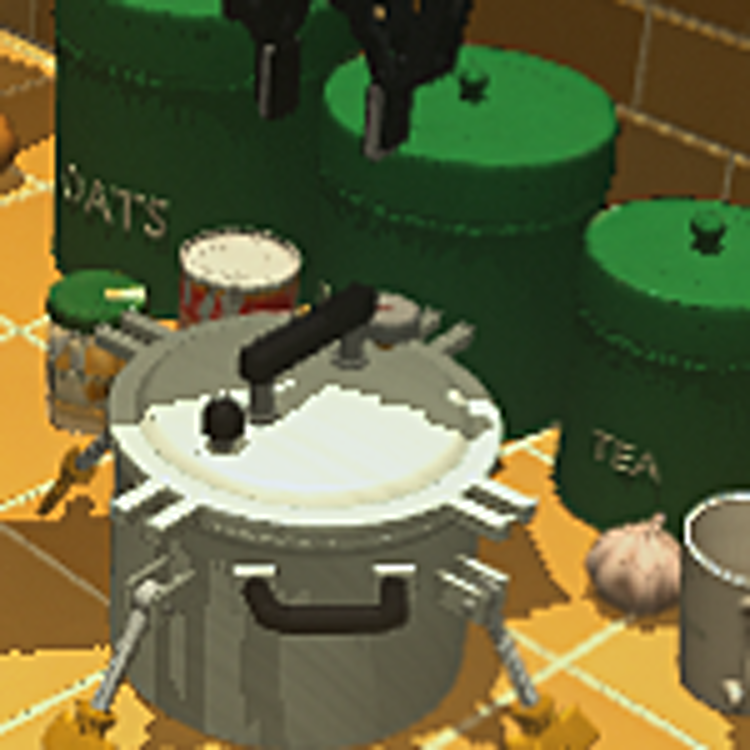

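Emit:
{"op": "arm_command", "data": {"steps": "-1 1 -50 0; -1 2 -80 0; -1 2 -98 0; -1 2 -100 0; -1 2 -100 0"}}

```text
clock: 18.75
tcp_pos: [0.4905, -0.2407, 0.1785]
orientation: [0.001, 0.674, 0.739, -0.0]
wrist_force: [-0.3, 0.3, 0.4]
finger_gap: 0.0554
```

```bash
python3 st.py;python3 - <<'E'
from h import *
im=read_camera("scene");crop(0,im,310,150,150,150,5,"sk")
E
```

```text
18.75 [ 0.4905 -0.2407  0.1785] yaw 1.662 T [ 0.06  -0.02  -0.075] F [-0.28  0.34  0.43] 0.0554 -0.69
```

View pics/sk.png

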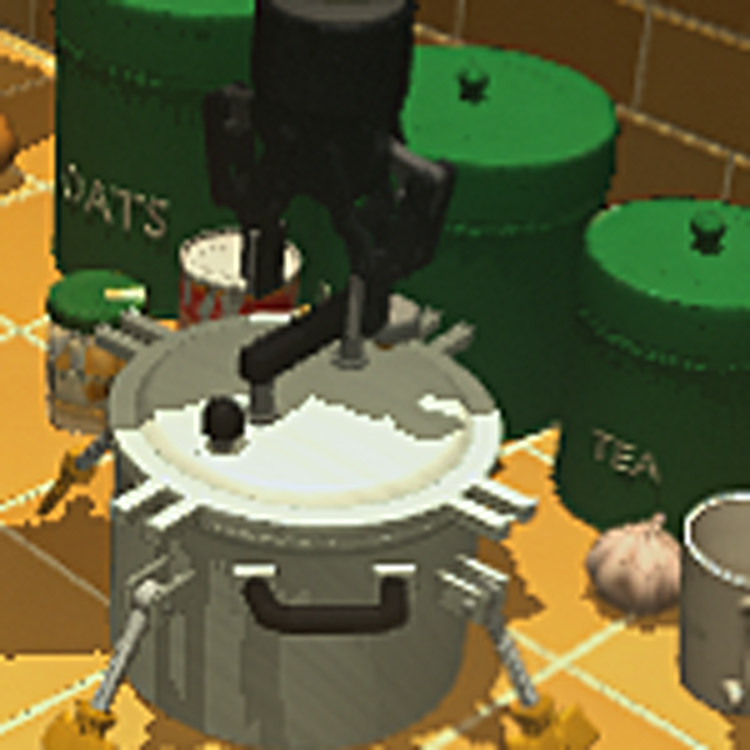

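Emit:
{"op": "arm_command", "data": {"steps": "0 0 0 0; 0 0 0 0; 0 0 0 0; 0 0 0 0; 0 0 0 0; 0 0 0 0; 0 0 0 0", "fingers": -1, "newtons": 60}}

```text
clock: 19.68
tcp_pos: [0.4911, -0.2406, 0.1799]
orientation: [0.002, 0.674, 0.739, 0.0]
wrist_force: [-1.4, 1.4, 6.3]
finger_gap: 0.0117
```

```bash
python3 st.py;python3 - <<'E'
from h import *
im=read_camera("scene");crop(0,im,310,150,150,150,5,"sl")
E
```

```text
19.675 [ 0.4911 -0.2406  0.1799] yaw 1.662 T [0.348 0.124 0.035] F [-1.38  1.36  6.27] 0.0117 -0.69
```

View pics/sl.png

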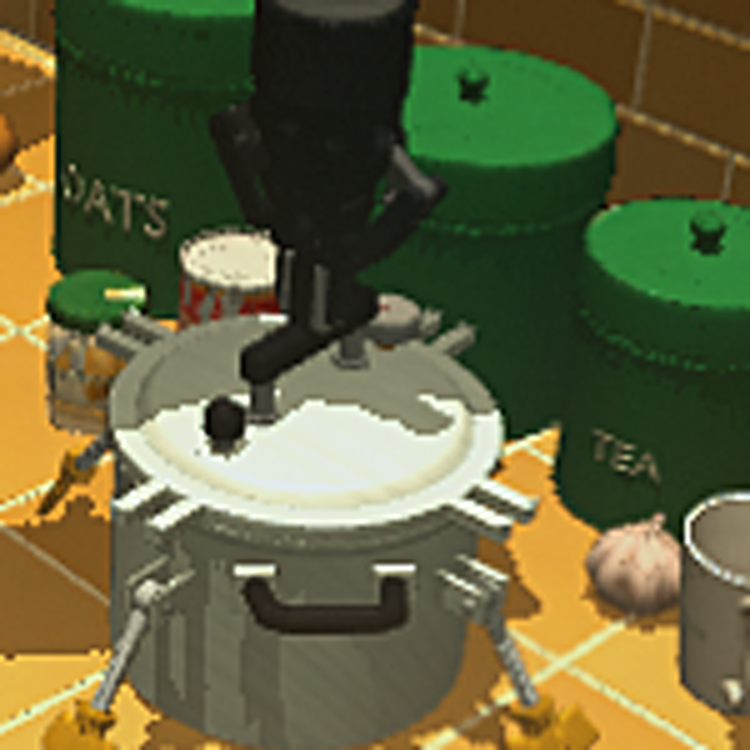

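Emit:
{"op": "arm_command", "data": {"steps": "0 0 2 0; 0 0 5 0; 0 0 9 0; 0 0 14 0; 0 0 20 0; 0 0 20 0"}}

```text
clock: 20.48
tcp_pos: [0.4916, -0.241, 0.2007]
orientation: [0.003, 0.674, 0.739, 0.0]
wrist_force: [0.9, -0.6, -8.2]
finger_gap: 0.0115
```

```bash
python3 st.py;python3 - <<'E'
from h import *
im=read_camera("scene");crop(0,im,310,150,150,150,5,"sm")
E
```

```text
20.475 [ 0.4916 -0.241   0.2007] yaw 1.662 T [-0.047 -0.025  0.033] F [ 0.92 -0.62 -8.24] 0.0115 -0.69
```

View pics/sm.png

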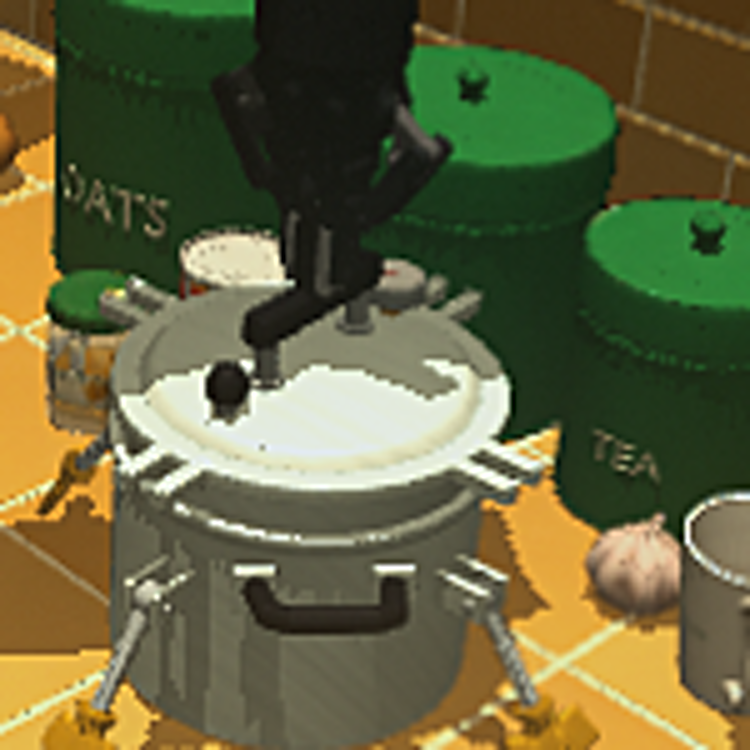

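Emit:
{"op": "arm_command", "data": {"steps": "0 0 20 0; 0 0 50 0; 0 0 80 0; 0 10 95 0; -2 35 100 0; -4 70 100 0; -7 110 100 0; -10 150 100 0; -13 190 100 0; -16 230 100 0; -19 270 100 0; -22 310 100 0; -26 350 100 0; -30 385 100 0; -33 415 100 0; -35 440 100 0; -37 454 100 0; -37 458 100 0; -37 458 100 0; -37 458 100 0"}}

```text
clock: 23.02
tcp_pos: [0.4545, 0.2165, 0.3003]
orientation: [0.003, 0.674, 0.738, -0.0]
wrist_force: [0.8, 0.8, -7.4]
finger_gap: 0.0114
```

```bash
python3 st.py;python3 - <<'E'
from ov import *
im=read_camera("scene");draw("scene",im,board(.4545,.2165,-.08),190,90,160,160,5,"sn")
im=read_camera("top");draw("top",im,board(.4545,.2165,-.08),170,140,160,140,5,"tn")
E
```

```text
23.025 [0.4545 0.2165 0.3003] yaw 1.661 T [ 0.017 -0.009  0.002] F [ 0.85  0.8  -7.39] 0.0114 0.2
```

View pics/sn.png

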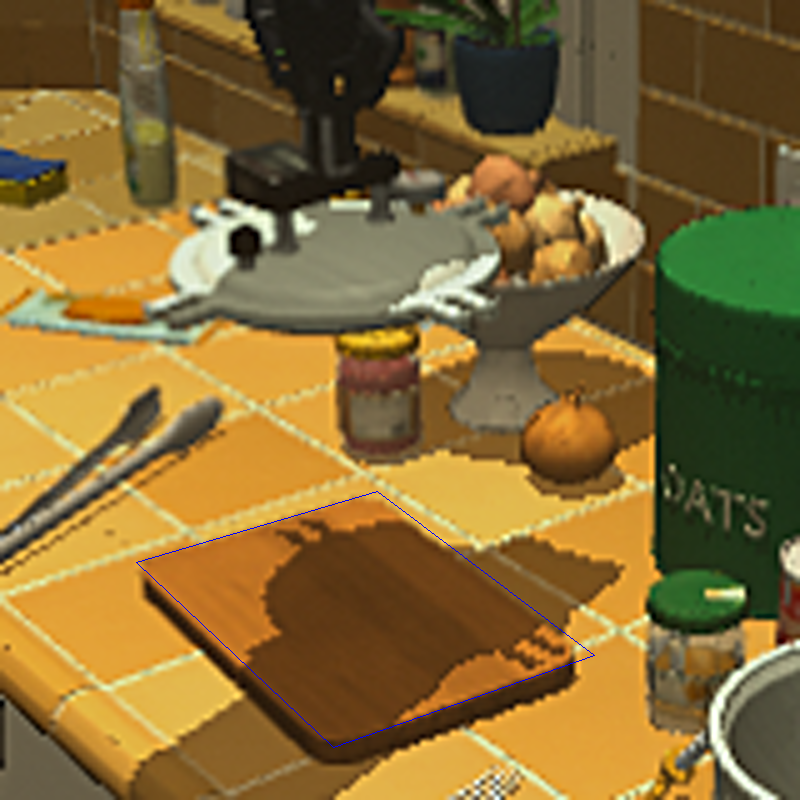

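View pics/tn.png

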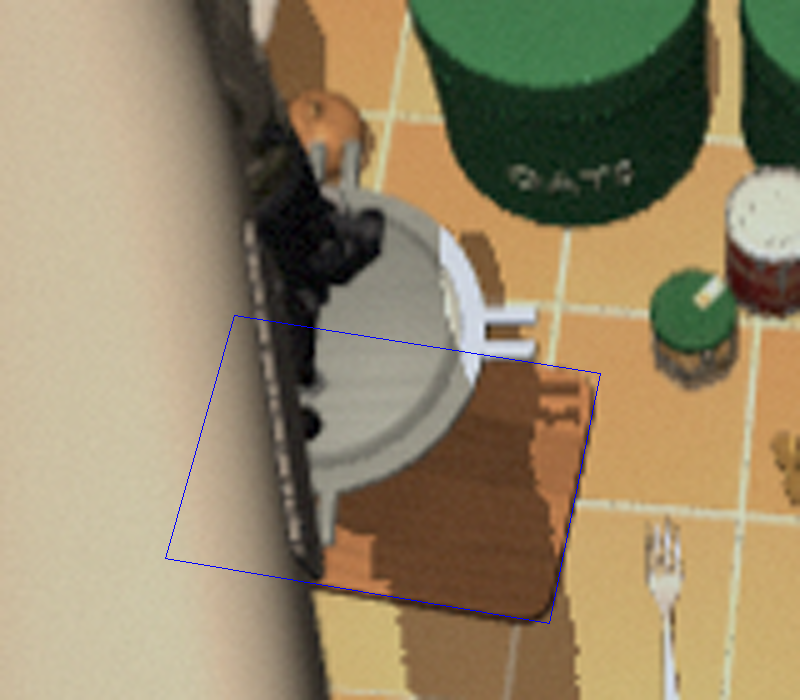

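Emit:
{"op": "arm_command", "data": {"steps": "0 0 -30 0; 0 0 -65 0; 0 0 -100 0; 0 0 -135 0; 0 0 -165 0; 0 0 -190 0; 0 0 -208 0; 0 0 -218 0; 0 0 -223 0; 0 0 -223 0"}}

```text
clock: 24.38
tcp_pos: [0.4548, 0.2164, 0.0776]
orientation: [0.003, 0.675, 0.738, 0.0]
wrist_force: [-0.5, -0.4, -8.0]
finger_gap: 0.011
```

```bash
python3 st.py;python3 - <<'E'
from ov import *
im=read_camera("scene");draw("scene",im,[],190,140,150,120,5,"so")
E
```

```text
24.375 [0.4548 0.2164 0.0776] yaw 1.661 T [ 0.059 -0.012  0.018] F [-0.5  -0.37 -8.04] 0.011 0.2
```

View pics/so.png

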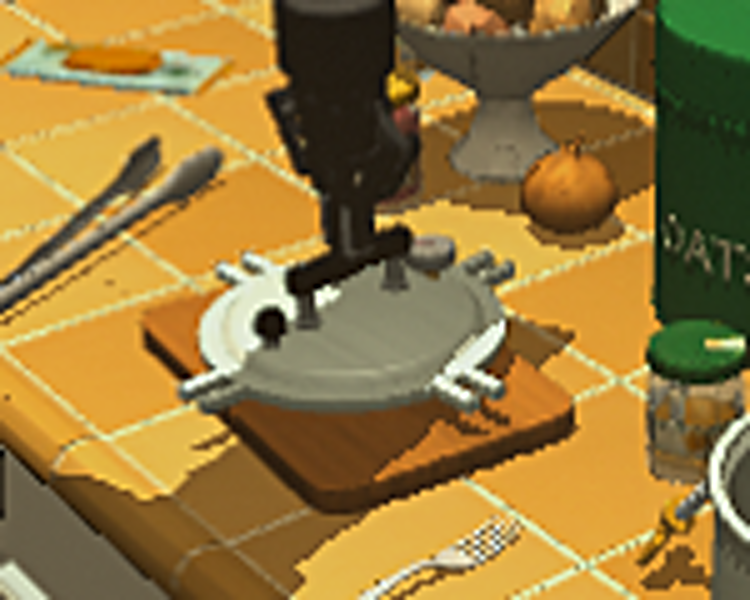

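Emit:
{"op": "arm_command", "data": {"steps": "0 0 -2 0; 0 0 -4 0; 0 0 -4 0"}}

```text
clock: 24.8
tcp_pos: [0.4549, 0.2166, 0.0739]
orientation: [0.003, 0.675, 0.738, 0.0]
wrist_force: [-0.6, 0.2, -8.7]
finger_gap: 0.011
```

Emit:
{"op": "arm_command", "data": {"steps": "0 0 -1 0; 0 0 -2 0; 0 0 -3 0; 0 0 -3 0"}}

```text
clock: 25.3
tcp_pos: [0.4549, 0.2165, 0.0708]
orientation: [0.003, 0.675, 0.738, 0.0]
wrist_force: [0.7, -0.2, -7.3]
finger_gap: 0.0109
```

Emit:
{"op": "arm_command", "data": {"steps": "0 0 -0.5 0; 0 0 -1 0; 0 0 -1 0"}}

```text
clock: 25.68
tcp_pos: [0.4548, 0.2165, 0.0697]
orientation: [0.003, 0.675, 0.738, 0.0]
wrist_force: [-0.2, 0.2, -7.3]
finger_gap: 0.0111
```

Emit:
{"op": "arm_command", "data": {"steps": "0 0 -0.5 0; 0 0 -1 0; 0 0 -1 0"}}

```text
clock: 26.05
tcp_pos: [0.4549, 0.2165, 0.0691]
orientation: [0.003, 0.675, 0.738, 0.0]
wrist_force: [-0.2, -0.7, -4.3]
finger_gap: 0.0111
```

Contact begins at 0.069, as predicted. A little more, then release.

Emit:
{"op": "arm_command", "data": {"steps": "0 0 -0.4 0; 0 0 -0.6 0; 0 0 -0.6 0"}}

```text
clock: 26.42
tcp_pos: [0.455, 0.2166, 0.069]
orientation: [0.003, 0.675, 0.738, 0.001]
wrist_force: [-4.0, -2.5, 2.1]
finger_gap: 0.0111
```

Emit:
{"op": "arm_command", "data": {"steps": "0 0 0 0; 0 0 0 0; 0 0 0 0; 0 0 0 0; 0 0 0 0; 0 0 0 0", "fingers": 0.1, "newtons": 20}}

```text
clock: 27.18
tcp_pos: [0.455, 0.2165, 0.0689]
orientation: [0.003, 0.675, 0.738, 0.001]
wrist_force: [0.9, 0.1, 0.3]
finger_gap: 0.0469
```

```bash
python3 st.py
```

```text
27.175 [0.455  0.2165 0.0689] yaw 1.661 T [ 0.059  0.008 -0.   ] F [0.87 0.08 0.3 ] 0.0469 0.2
```

Now retreat up and away from the view.

Emit:
{"op": "arm_command", "data": {"steps": "0 0 20 0; 0 0 60 0; 0 0 110 0; 0 0 160 0; 0 0 200 0; -15 50 200 0; -35 100 200 0; -60 145 200 0; -90 185 200 0; -125 225 200 0; -160 260 200 0; -200 295 200 0; -200 295 200 0; -200 295 200 0"}}

```text
clock: 28.92
tcp_pos: [0.255, 0.5114, 0.2688]
orientation: [0.003, 0.674, 0.739, 0.0]
wrist_force: [0.2, -0.8, 0.3]
finger_gap: 0.0473
```

```bash
python3 st.py;python3 - <<'E'
from ov import *
i1=read_camera("scene");draw("scene",i1,[],190,140,160,120,5,"sp");crop(0,i1,310,190,130,130,5,"sp2")
i2=read_camera("top")
c=np.array([.455,.2165]);draw("top",i2,board(.4545,.2165,-.08)+[(circ(c,.101,.029),(0,255,0))],180,150,160,130,5,"tp")
for n in("scene","top"):
  for o,z in (("mug_b",.094),("tomato_tin",.11),("jam_jar",.1),("honey_jar",.084)):
        t=trace(n,o)
        if t:
            m=t[0]["mask"];ys,xs=np.nonzero(m);print(n,o,xs.mean().round(1),ys.mean().round(1))
E
```

```text
28.925 [0.255  0.5114 0.2688] yaw 1.662 T [ 0.038 -0.039  0.009] F [ 0.22 -0.78  0.26] 0.0473 0.88
scene mug_b 460.2 269.4
scene tomato_tin 356.7 205.9
scene jam_jar 265.4 167.1
scene honey_jar 328.3 219.0
top mug_b 424.9 191.7
top tomato_tin 324.7 187.5
top jam_jar 193.6 180.2
top honey_jar 308.4 205.3
```

View pics/sp.png

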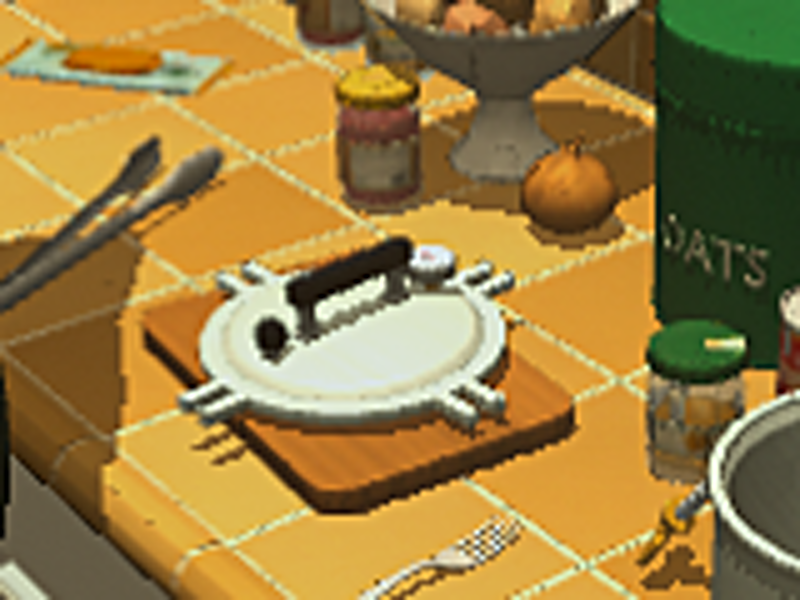

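View pics/sp2.png

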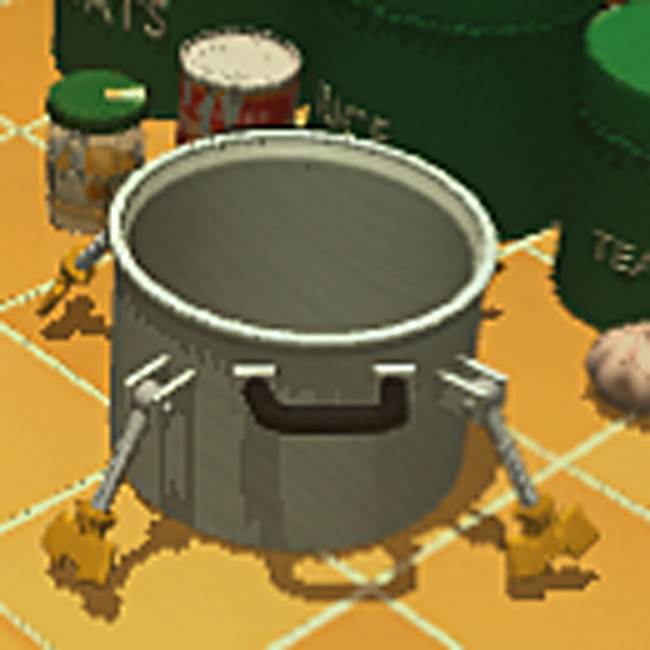

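View pics/tp.png

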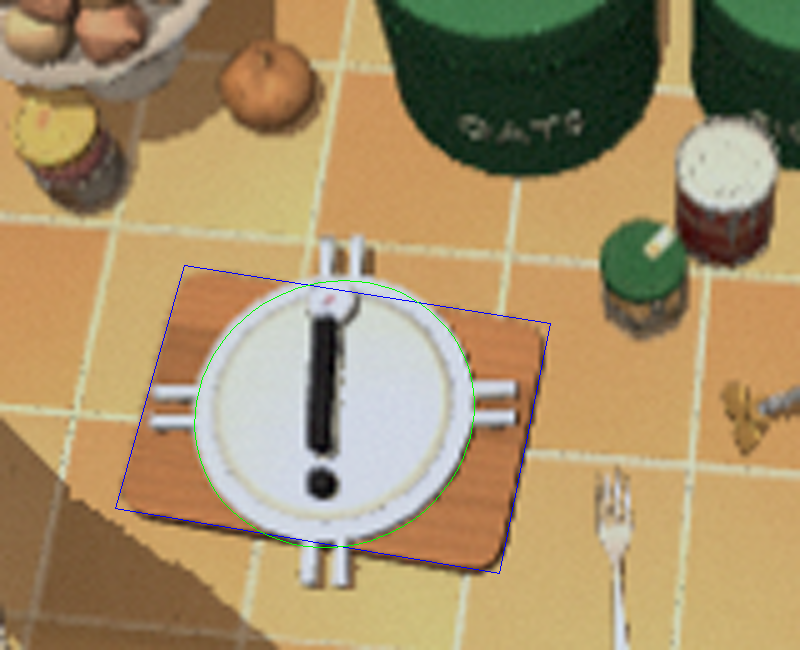

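The pictures show the lid flat and centred on the board, the bolt hanging out and down, and the bystanders where they were.

```bash
python3 -c "
from workcell import *
print(hand_in())"
```

```text
the job is handed in; nothing more can be done
None
```

The canner is open: the last bolt hangs swung out and down, and the lid lies on the chopping board. I handed the job in at about 29 s; no verdict was reported.

- **Nut and bolt:** I unscrewed the wing nut in small steps until the torque rose. I read 0.34 N m and took one more 0.1 rad step before stopping. That step read 0.49 N m, closer to the 0.6 N m forcing limit than I meant. I then backed the nut off about 0.28 rad and pulled the bolt out with open fingers. The force readings stayed under 1.5 N, and the bolt fell to its stop by itself.
- **Lid:** I lifted it straight up by its handle, lowered it until contact showed at the predicted height, and released it. The force readings on the way down were under about 5 N. The last pictures show it flat and right way up, within a few mm of the board's centre.
- **Bystanders:** the mug, tin and jam jar moved no more than about 1 pixel between the first and last pictures. The honey jar's outline shifted 2 pixels in one view and not at all in the other, which is within the noise.
- **Disagreements:** the gripper read 5 mm on the 7 mm wings and 11.5 mm on the 16 mm handle bar. My board outline also sat a few mm off in the scene camera, though it matched the top camera. Neither affected the result.

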